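Fetch the timer from under the rack with the reacher

ROBOT

A 6-joint arm with a two-finger parallel gripper is mounted at the origin on a cart in front of the work surface, level with it; the furniture and walls round the work are solid. World frame = base frame: x ahead of the robot, y to its left, z up, the work surface at z = 0. Lengths are in mm, angles in degrees, forces in N, time in s.
With the tool pointing down it reaches from about 275 to 825 mm from the base axis. Payload 5.2 kg.
Tool frame: the origin (TCP) lies midway between the tips of the shut fingers; the grasp point (between the pads) lies 19 mm behind it; z points along the fingers, y is the line along which they close (so a half turn about z gives the same grasp; the last joint's range is limited). The gripper opens to 93 mm and grips with 3 to 60 N. Pads are 15 mm wide; open, the fingers measure 128 mm over their backs; the gripper's body (75 mm by 188 mm) begins 65 mm behind the grasp point.
Start: joints at [-83.984, 14.817, 87.949, -0, 77.235, -11.62], TCP at [166.65, -524.149, 218.653] pointing down, gripper open.
Joint ranges: [-179.93, 179.93], [-52.35, 119.4], [10.71, 147.94], [-69.91, 249.91], [12.55, 155.21], [-178.61, 178.61]. Speed limits (degrees/s): [147.25, 147.25, 180, 180, 180, 180].

INTERFACE

Orientations are given as a 3x3 rotation matrix whose columns are the frame's x, y, z axes.
In Python, from station import state, snapshot, calibration, finish_job gives the robot as it stands. The module is installed in compiled form; this text tells all that it offers.
- The arm moves only by the tool drive_tool, never from a script. Its argument "commands" is a list of rows, each an object with "claw": the opening, from 0 (shut) to 1 (fully open); "linear": the shift along the tool's x, y, z in m, a list of three; "turn": the turn about the tool's z in rad. A call has 1 to 8 rows; each row shifts and turns the commanded pose from where the row before left it, along the tool's axes as they then stand; what a row does not reach is not made up. A row lasts 1/8 s, in which the tool goes at most 62.5 mm and 10.7 degrees, less where a joint would pass 70% of its speed; a pose out of reach is approached as far as the arm can. A call is refused whole if a number of a shift passes 0.0625 or a number of a turn 0.188, either way. A call with a gripper value outside its range is refused whole. The fingers move at their own pace and stop on an object; "force" is the grip in N (left out, the last holds). Time passes only in rows, so rows that do not move let the fingers close. It gives the time, the measured TCP pose, the force, the opening and the grip force at its end, in the units of the state.
- state(): the state, without advancing time (a new reading comes with each control period).
- snapshot(name): name is "side" or "top" or "wrist"; returns (picture, depth): 420x560x3 uint8, red, green, blue; 420x560 float32, mm along the optical axis (not along the pixel's ray), 0 where there is no reading.
- calibration(name): a dict with "fx", "fy", "cx", "cy" (pixels), "position" and "attitude" of the camera in the world; the wrist camera has in their place "mount" (4x4, takes a point from camera to tool coordinates, whose origin is the TCP and whose axes are the flange's). Camera axes: x right, y down, z forward; pixel columns grow to the right and rows downward; lengths in mm; the calibration is good to about 2 mm. The wrist camera is an equidistant fisheye: a pixel r from the principal point sees the ray r / f radians off the axis. A picture is of the moment at which its call begins: read the wrist's pose just before it. calibration takes no time and is no camera call.
- finish_job(): hands the job in; it is judged then, once.
The state is a dict: "t": time; "joints": joint angles; "joint_velocities": joint speeds; "tau": joint torques, N m; "position": TCP position; "orientation": TCP orientation; "force": force on the tool from outside, world axes, zero at the start; "torque": the same for the moment, N m; "finger_gap": finger opening in mm; "finger_force": force on a finger pad.
Only numpy, scipy, OpenCV 4.12 (cv2) and the standard library are available. Lean on these libraries where they do the work, as an engineer would, in place of code of your own. Each camera call takes 0.05 s, during which the arm holds its last target. There are 200 camera calls.

TASK

The white-and-grey kitchen timer has slid to the back under the low wire rack. Pick up the orange reacher by its upright grip, reach in through the rack's open front, gently squeeze the trigger until both jaws hold the timer, and pull it out with the jaws onto the open worktop, a few centimetres clear in front of the rack; then open the jaws and leave the reacher standing on its foot. The timer's case is brittle: no hard squeezing, no ramming it or the tool into the rack, no touching it with your hand, keep it upright, and leave the jars and the mug where they are.

Things in the scene. Friction and masses are not known exactly. Their poses are not given: they have to be found in the camera images.
- rack: Low dark steel rack with white wires on top, fixed, 180 deep (x) by 240 wide (y) by 84 high. Origin: centre of its footprint on the worktop; x points from its open front to its back. Front frame at x = -90 mm, legs and side bars (4 mm radius) at y = +-120 mm. Front open up to 74 mm; back closed by two bars, inner faces at x = 84 mm, 22 and 45 mm high.
- timer: Round kitchen timer, white with a grey band, an upright cylinder 61 in diameter and 54 high, 0.08 to 0.15 kg, standing loose on the worktop under the rack. Origin at the centre of its underside, z up. Each jaw must press on it with more than 1.5 N to hold it, and never with 8 N or more.
- reacher: Orange and black reacher on a flat foot, 360 long, 0.33 kg. Origin under the grip, at the foot's underside; x points along the tube to the jaws, z up. Foot and housing: x -90 to 45 mm, 50 wide, 31 high. Tube 14 thick, axis 21 mm up. Head 56 wide, 32 high, ending in a rubber palm at x = 215 mm. An upright grip with a trigger before it rises to z = 106 mm (see grip_point).
- grip_point (a point): Where to take the reacher's upright grip: x = 0, 72 mm up. Squeeze along x: one finger behind the black backstrap, one before the black trigger plate. Both are flat, 26 and 24 wide, z = 41 to 103 mm. Trigger's front face at x = 28 mm when released; the clamped, adjustable backstrap's rear face anywhere from x = -28 to -38, so the grip is 56 to 66 thick.
- jaw_centre (a point): Point on the reacher at x = 245.5 mm, 20 mm up: the centre of a timer that stands against the palm between the jaws. Squeezing by t moves this point t/2 forward against the hand, as both fingers move alike. A grip thickened by b likewise sits b/2 further forward in the hand.
- trigger (a joint): Trigger travel toward the grip, 0 (released) to 0.018 m; spring 5 N at 0 plus 0.3 N per mm, so grips under 5 N leave it out. Both jaws close with it, 25.5 rad per m each, and touch a centred timer at about 11 mm; then each presses about 0.37 N per newton of finger force beyond the spring (16 to 26 N on the trigger is right, 30 N too much).
- jaw_left: Left jaw (+y of the reacher), orange with a rubber pad, 80 long, 18 high, 11 to 29 mm above the reacher's underside. Origin on its vertical hinge, x = 195, y = 28, z = 20 mm of the reacher. Released, the tips are at x = 272 mm, 97 mm apart inside and 124 mm outside; the pads 86 mm apart at jaw_centre.
- jaw_right: Right jaw (-y), the mirror image of the left one; hinge at y = -28 mm.
- jar_a: Glass spice jar with dark cap, 41 in diameter, 105 high, beside the rack; origin at the centre of its underside. Leave alone.
- jar_b: A second spice jar of the same size; origin at the centre of its underside. Leave alone.
- mug: Green and grey mug, 82 by 119 (with its handle) by 100 high; origin on its underside. Leave alone.

How it is judged (in metres and radians):
On the way, in this order (a step that is already met when the one before it is completed fails the run):
1. both jaws press on the timer with more than 1.5 N each while it is still under the rack (its centre more than 30 mm inside the front) (contact force between each of jaw_left, jaw_right and timer above 1.5 N and x of timer in the frame of rack above -0.06 m), for 0.3 s.
2. the timer has been drawn out in the jaws, both still pressing on it: its centre is more than 130 mm in front of the rack's origin (contact force between each of jaw_left, jaw_right and timer above 1 N and x of timer in the frame of rack below -0.13 m), for 0.1 s.
At the end, for the whole second after the job is handed in: The timer stands upright at rest on the worktop, its centre 130 to 300 mm before the rack's origin and within 150 mm of its middle line; no jaw touches it; trigger released (under 3 mm); the reacher stands at rest on its foot on the worktop (tilts under 0.1 rad, 6 mm up at most) (x of timer in the frame of rack between -0.3 and -0.13 m and y of timer in the frame of rack between -0.15 and 0.15 m and angle between each of timer, reacher's own z axis and vertical below 0.1 rad and height (world z) of each of timer, reacher below 0.006 m and linear speed of each of timer, reacher below 0.02 m/s and contact force between each of jaw_left, jaw_right and timer below 0.2 N and value of joint trigger below 0.003 m).
It fails at once if a jaw presses on the timer with more than 8 N (contact force between any of jaw_left, jaw_right and timer above 8 N).
It fails at once if the timer is pressed against the rack with more than 10 N, or the reacher bears on the rack with more than 12 N (contact force between timer and rack above 10 N or contact force between reacher and rack above 12 N).
It fails at once if the robot itself touches the timer (contact force between any of the fingers, the arm and timer above 0.5 N).
It fails at once if the timer is tipped by more than 0.3 rad (angle between timer's own z axis and vertical above 0.3 rad).
It fails at once if a jar or the mug is moved by more than 25 mm (distance of any of jar_a, jar_b, mug from where it was at the start of the episode above 0.025 m).
It also fails if it takes over 54 s, if anything falls off the work surface, if the arm or the gripper's body presses on something with over 40 N, if the wrist force passes 120 N, or if a joint passes its speed limit or range.

## Working session

There is one attempt and no reset: what is moved stays moved. The work goes in short steps, Python scripts to look and compute and a tool call to move; the robot and the scene stay as the last step left them, time stands still between calls to the robot, and variables do not carry over. Pictures are saved under pics/ and viewed, at most 10 in all, crops included, and the job is handed in when it is done.

Besides the shell and the picture viewer there is one more tool, called after "Emit:" by a JSON object that holds its "fn" and its "kwargs", one argument or row to a line. drive_tool: Moves the arm, as the interface text tells. Its arguments: {"type":"object","properties":{"commands":{"type":"array"},"force":{"type":"number"}},"required":["commands"]}

```bash
mkdir -p pics; cat > h.py <<'E'
import numpy as np, cv2
from station import state, snapshot, calibration
def cloud(name):
    img,d=snapshot(name); c=calibration(name)
    v,u=np.mgrid[:420,:560]
    P=np.stack([(u-c['cx'])/c['fx']*d,(v-c['cy'])/c['fy']*d,d],-1)
    R=np.array(c['attitude']); W=P@R.T+np.array(c['position'])
    W[d==0]=np.nan
    return img,d,W
E
python3 - <<'E'
from h import *
s=state(); print({k:np.round(v,3).tolist() for k,v in s.items()})
for n in('side','top'):
    img,d,W=cloud(n); np.savez('%s.npz'%n,img=img,d=d,W=W)
    cv2.imwrite('pics/%s0.png'%n,img[:,:,::-1]); c=calibration(n); print({k:np.round(v,3).tolist() for k,v in c.items()})
E
```

```text
{'t': 0.0, 'joints': [-83.984, 14.858, 88.009, -0.001, 77.233, -11.619], 'joint_velocities': [-0.055, -0.093, -0.049, -0.098, 0.026, -0.044], 'tau': [-0.001, -43.73, -28.4, 0.072, 0.041, -0.0], 'position': [166.594, -523.616, 217.84], 'orientation': [[0.953, 0.303, -0.0], [0.303, -0.953, 0.002], [0.0, -0.002, -1.0]], 'force': [-0.361, -0.398, 0.923], 'torque': [0.004, 0.023, -0.029], 'finger_force': 0.0, 'finger_gap': 92.993}
{'fx': 478.868, 'fy': 478.868, 'cx': 277.65, 'cy': 206.543, 'position': [260.721, 1010.228, 521.223], 'attitude': [[-0.959, -0.112, 0.259], [-0.282, 0.367, -0.886], [0.004, -0.923, -0.384]]}
{'fx': 398.578, 'fy': 398.578, 'cx': 275.664, 'cy': 216.732, 'position': [372.455, -16.125, 981.778], 'attitude': [[-0.024, -0.985, 0.17], [-0.999, 0.029, 0.024], [-0.029, -0.17, -0.985]]}
```

View pics/top0.png

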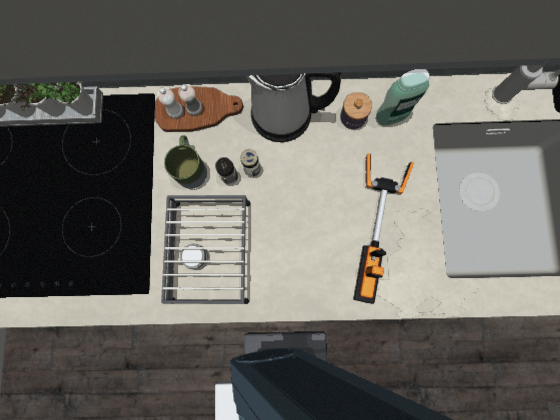

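View pics/side0.png

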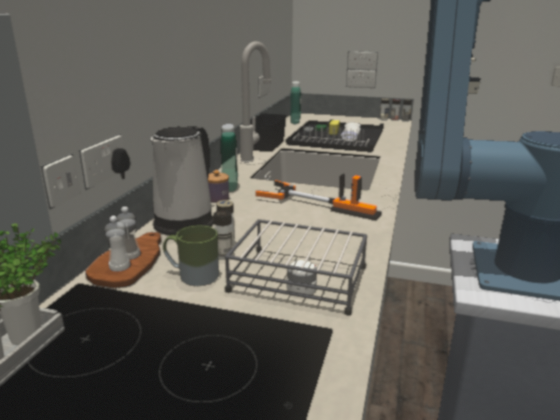

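The top view shows the rack at about (205,250), with its open front to the right (world -y). The timer is at (192,257) and the reacher's grip is at about (372,262), with the jaws pointing up the picture (world +x) at (390,170). The side view confirms that the rack's back bars face +y.

```bash
cat > m.py <<'E'
from h import *
z=np.load('top.npz'); img,d,W=z['img'],z['d'],z['W']
sub=lambda a,b,c,e:(slice(a,b),slice(c,e))
hsv=cv2.cvtColor(img,cv2.COLOR_RGB2HSV)
X,Y,Z=W[...,0],W[...,1],W[...,2]
# table level
print('table z',np.nanmedian(Z[200:300,270:340]))
# rack: points z 70..95
R=np.zeros(Z.shape,bool);R[185:315,150:262]=True
m=R&(Z>74)&(Z<95); p=W[m]
print('rack z',np.median(p[:,2]),len(p)); r=cv2.minAreaRect(p[:,:2].astype(np.float32));print('rack rect',r, cv2.boxPoints(r).round(1).tolist())
# timer: z 45..62
m=R&(Z>46)&(Z<62); p=W[m]; n,l,st,ce=cv2.connectedComponentsWithStats(m.astype(np.uint8))
m2=np.zeros_like(m);m2[235:280,172:215]=True; p=W[m&m2]
print('timer',len(p),np.median(p,0),cv2.minEnclosingCircle(p[:,:2].astype(np.float32)))
# reacher
O=(hsv[...,0]<16)&(hsv[...,1]>180)&(hsv[...,2]>90); O[:145]=0;O[310:]=0;O[:,:340]=0;O[:,430:]=0
n,l,st,ce=cv2.connectedComponentsWithStats(O.astype(np.uint8))
for i in range(1,n):
    if st[i,4]>15:
        q=W[l==i]; print('or',st[i].tolist(),np.nanmedian(q,0).round(1),np.nanmin(q,0).round(1),np.nanmax(q,0).round(1))
# all reacher points above table
m=np.zeros_like(O);m[145:310,345:425]=True;m&=Z>6
p=W[m];np.save('re.npy',p)
lo=p[(p[:,2]<45)&(p[:,2]>24)&(p[:,0]<240)];r=cv2.minAreaRect(lo[:,:2].astype(np.float32));print('housing',r)
hi=p[p[:,2]>85];r=cv2.minAreaRect(hi[:,:2].astype(np.float32));print('hi',len(hi),r,np.median(hi[:,2]))
tb=p[(p[:,0]>265)&(p[:,0]<360)];vx,vy,x0,y0=cv2.fitLine(tb[:,:2].astype(np.float32),cv2.DIST_HUBER,0,.01,.01).ravel();print('tube',np.degrees(np.arctan2(vy,vx)),x0,y0,np.median(tb[:,2]))
big=cv2.resize(img[145:310,345:425],None,fx=3.6,fy=3.6,interpolation=cv2.INTER_CUBIC)
big2=cv2.resize(img[185:315,150:262],None,fx=4,fy=4,interpolation=cv2.INTER_CUBIC)
H=max(big.shape[0],big2.shape[0]);pad=lambda a:cv2.copyMakeBorder(a,0,H-a.shape[0],0,0,cv2.BORDER_CONSTANT)
cv2.imwrite('pics/crop.png',np.hstack([pad(big),pad(big2)])[:,:,::-1])
E
python3 m.py
```

```text
table z -0.7133618698339887
rack z 81.82935059878366 2352
rack rect ((461.77392578125, 171.4599609375), (186.1956787109375, 247.64718627929688), 88.4459228515625) [[335.5, 81.80000305175781], [583.0, 75.0], [588.0999755859375, 261.20001220703125], [340.5, 267.8999938964844]]
timer 390 [447.43843454 204.99403677  51.63213311] ((446.97119140625, 205.7689666748047), 29.52119255065918)
or [367, 155, 6, 32, 84] [ 648.2 -223.6   27.5] [ 606.6 -230.    18.1] [ 686.2 -218.6   30.8]
or [401, 163, 12, 26, 68] [ 629.2 -316.4   27.8] [ 599.3 -333.    23.3] [ 661.6 -300.4   31.3]
or [360, 246, 20, 52, 196] [ 389.7 -204.6   28.6] [ 340.6 -236.4   10.5] [ 460.2 -185.5  104. ]
or [370, 257, 14, 18, 62] [ 404.8 -213.6  103.4] [ 391.7 -235.5   12.3] [ 433.1 -199.6  108.9]
housing ((0.0, 0.0), (0.0, 0.0), 0.0)
hi 202 ((416.4264831542969, -216.1943359375), (26.155963897705078, 58.59396743774414), 76.12879180908203) 103.0210208443026
tube 77.69658 345.7503 -197.03487 12.69021556061557
```

View pics/crop.png

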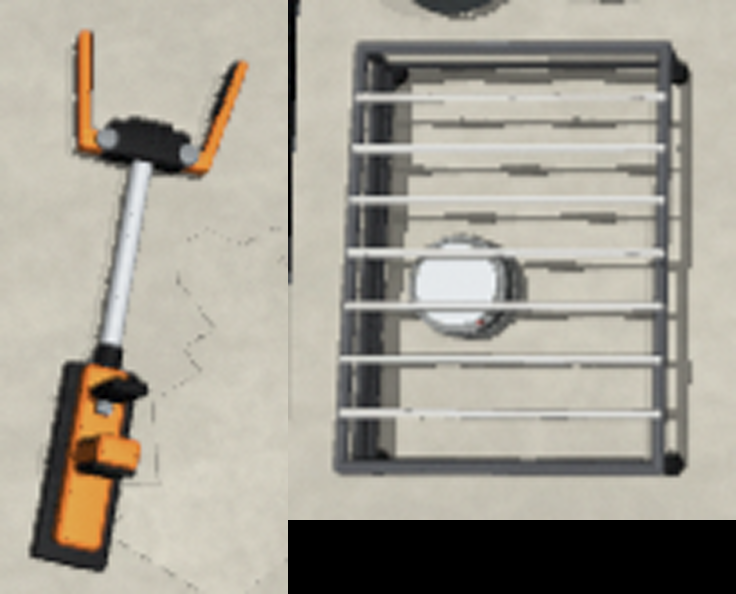

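The crop shows the reacher heading slightly to the right (about -11°), with the released jaws splayed evenly on either side. The rack's front is open on the right, and the timer stands clear of the back bars. Next I refine the reacher's pose.

```bash
cat > r.py <<'E'
import sys
from h import *
def line(p):
    vx,vy,x0,y0=cv2.fitLine(p[:,:2].astype(np.float32),cv2.DIST_HUBER,0,.01,.01).ravel()
    return np.degrees(np.arctan2(vy,vx)),x0,y0
p=np.load('re.npy')
t=p[(p[:,0]>480)&(p[:,0]<580)&(p[:,2]>15)]; a,x0,y0=line(t); a=a if abs(a)<90 else a-180*np.sign(a); print('tube',a,x0,y0,len(t))
e=np.array([np.cos(np.radians(a)),np.sin(np.radians(a))]);n=np.array([-e[1],e[0]])
q=np.c_[(p[:,:2]-[x0,y0])@e,(p[:,:2]-[x0,y0])@n,p[:,2]]
f=lambda m:print(m.sum(),np.percentile(q[m],[1,50,99],axis=0).round(1).tolist())
f(q[:,2]>8)
h=(q[:,2]>24)&(q[:,2]<36)
f(h&(q[:,0]<-70)); f(h&(q[:,0]>60)&(abs(q[:,1])<24))
g=q[:,2]>97; f(g)
for z0 in (60,70,80,90): f((q[:,2]>z0)&(q[:,2]<z0+10))
G=q[g]; print(np.unique((G[:,0]/3).round()*3,return_counts=True))
E
python3 r.py
```

```text
tube -14.109994 529.2814 -242.07845 248
2191 [[-200.9, -51.4, 8.4], [-88.2, 1.8, 28.0], [147.6, 53.8, 106.3]]
454 [[-190.4, -16.9, 24.9], [-150.4, 0.8, 29.9], [-72.2, 12.6, 33.8]]
251 [[60.5, -23.4, 24.5], [82.3, -0.5, 30.7], [99.6, 23.5, 35.2]]
176 [[-144.2, -15.2, 98.7], [-129.7, -1.7, 103.3], [-87.2, 10.3, 108.1]]
18 [[-145.3, -10.6, 60.6], [-127.7, 8.6, 65.1], [-89.6, 10.6, 69.1]]
19 [[-145.0, -11.7, 70.2], [-133.9, 9.9, 74.7], [-92.9, 10.5, 79.8]]
23 [[-144.9, -12.8, 81.0], [-96.8, 8.8, 85.1], [-89.2, 10.8, 89.5]]
31 [[-145.1, -14.0, 90.8], [-132.6, 5.8, 98.7], [-89.8, 10.4, 100.0]]
(array([-144., -141., -138., -135., -132., -129., -126., -123.,  -96.,
        -93.,  -90.,  -87.]), array([11, 19, 18, 18, 15, 19, 17,  9, 10, 18, 13,  9]))
```

Emit:
{"fn": "drive_tool", "kwargs": {
  "commands": [
    {"claw": 1,"linear": [0,0,0],"turn": -0.1696},
    {"claw": 1,"linear": [0,0,0],"turn": -0.1696},
    {"claw": 1,"linear": [0,0,0],"turn": -0.1696},
    {"claw": 1,"linear": [0,0,0],"turn": -0.1696},
    {"claw": 1,"linear": [0,0,0],"turn": -0.1696},
    {"claw": 1,"linear": [0,0,0],"turn": -0.1696}
  ],
  "force": 20
}}

```text
t: 0.85
position: [166.6, -523.8, 218.1]
orientation: [[0.238, 0.971, -0.0], [0.971, -0.238, 0.001], [0.001, -0.0, -1.0]]
force: [0.8, 0.6, 0.3]
finger_gap: 92.8
finger_force: 0.0
```

Emit:
{"fn": "drive_tool", "kwargs": {
  "commands": [
    {"claw": 1,"linear": [0.0451,0.0209,0],"turn": 0},
    {"claw": 1,"linear": [0.0451,0.0209,0],"turn": 0},
    {"claw": 1,"linear": [0.0451,0.0209,0],"turn": 0},
    {"claw": 1,"linear": [0.0451,0.0209,0],"turn": 0},
    {"claw": 1,"linear": [0.0451,0.0209,0],"turn": 0},
    {"claw": 1,"linear": [0.0451,0.0209,0],"turn": 0},
    {"claw": 1,"linear": [0.0451,0.0209,0],"turn": 0},
    {"claw": 1,"linear": [0.0451,0.0209,0],"turn": 0}
  ]
}}

```text
t: 1.85
position: [417.2, -213.3, 218.4]
orientation: [[0.243, 0.97, -0.0], [0.97, -0.243, 0.0], [0.0, -0.0, -1.0]]
force: [-0.8, -0.1, -0.3]
finger_gap: 92.9
finger_force: 0.0
```

Emit:
{"fn": "drive_tool", "kwargs": {
  "commands": [
    {"claw": 1,"linear": [0,0,0],"turn": 0},
    {"claw": 1,"linear": [0,0,0],"turn": 0}
  ]
}}

```text
t: 2.1
position: [416.2, -214.8, 218.4]
orientation: [[0.242, 0.97, -0.001], [0.97, -0.242, -0.0], [-0.0, -0.001, -1.0]]
force: [0.1, 0.0, 0.8]
finger_gap: 92.9
finger_force: 0.0
```

Emit:
{"fn": "drive_tool", "kwargs": {
  "commands": [
    {"claw": 1,"linear": [0,0,0.03],"turn": 0},
    {"claw": 1,"linear": [0,0,0.03],"turn": 0},
    {"claw": 1,"linear": [0,0,0.03],"turn": 0},
    {"claw": 1,"linear": [0,0,0.03],"turn": 0},
    {"claw": 1,"linear": [0,0,0.025],"turn": 0},
    {"claw": 1,"linear": [0,0,0.02],"turn": 0},
    {"claw": 1,"linear": [0,0,0],"turn": 0}
  ]
}}

```text
t: 2.98
position: [414.7, -215.2, 52.4]
orientation: [[0.245, 0.969, -0.003], [0.969, -0.245, 0.002], [0.001, -0.003, -1.0]]
force: [-0.5, -0.4, -0.1]
finger_gap: 92.9
finger_force: 0.0
```

Emit:
{"fn": "drive_tool", "kwargs": {
  "commands": [
    {"claw": 0.7,"linear": [0,0,0],"turn": 0},
    {"claw": 0.6,"linear": [0,0,0],"turn": 0},
    {"claw": 0,"linear": [0,0,0],"turn": 0},
    {"claw": 0,"linear": [0,0,0],"turn": 0},
    {"claw": 0,"linear": [0,0,0],"turn": 0},
    {"claw": 0,"linear": [0,0,0],"turn": 0}
  ],
  "force": 4
}}

```text
t: 3.72
position: [416.7, -214.9, 54.1]
orientation: [[0.243, 0.97, 0.0], [0.97, -0.243, -0.0], [-0.0, 0.0, -1.0]]
force: [-0.9, -0.3, 5.0]
finger_gap: 59.2
finger_force: 4.0
```

Emit:
{"fn": "drive_tool", "kwargs": {
  "commands": [
    {"claw": 0,"linear": [0,0,0],"turn": 0},
    {"claw": 0,"linear": [0,0,0],"turn": 0},
    {"claw": 0,"linear": [0,0,0],"turn": 0},
    {"claw": 0,"linear": [0,0,0],"turn": 0}
  ],
  "force": 20
}}

```text
t: 4.22
position: [414.9, -214.1, 54.1]
orientation: [[0.242, 0.97, -0.003], [0.97, -0.242, 0.001], [0.0, -0.003, -1.0]]
force: [-7.7, 1.5, 12.0]
finger_gap: 40.3
finger_force: 20.0
```

Emit:
{"fn": "drive_tool", "kwargs": {
  "commands": [
    {"claw": 0,"linear": [0,0,0],"turn": -0.03},
    {"claw": 0,"linear": [0,0,0],"turn": -0.06},
    {"claw": 0,"linear": [-0.004,0,0],"turn": -0.075},
    {"claw": 0,"linear": [-0.004,0,0],"turn": -0.075},
    {"claw": 0,"linear": [-0.004,0,0],"turn": -0.075},
    {"claw": 0,"linear": [-0.004,0,0],"turn": -0.075},
    {"claw": 0,"linear": [-0.004,0,0],"turn": -0.075},
    {"claw": 0,"linear": [0,0,0],"turn": -0.075}
  ]
}}

```text
t: 5.22
position: [416.8, -235.0, 54.2]
orientation: [[-0.292, 0.956, 0.001], [0.956, 0.292, -0.001], [-0.001, 0.001, -1.0]]
force: [-0.5, 0.5, 6.1]
finger_gap: 39.7
finger_force: 20.0
```

Emit:
{"fn": "drive_tool", "kwargs": {
  "commands": [
    {"claw": 0,"linear": [0,0,0],"turn": -0.08},
    {"claw": 0,"linear": [0,0,0],"turn": -0.08},
    {"claw": 0,"linear": [0,0,0],"turn": -0.08},
    {"claw": 0,"linear": [0,0,0],"turn": -0.08},
    {"claw": 0,"linear": [0,0,0],"turn": -0.08},
    {"claw": 0,"linear": [0,0,0],"turn": -0.08},
    {"claw": 0,"linear": [0,0,0],"turn": -0.08},
    {"claw": 0,"linear": [0,0,0],"turn": -0.08}
  ]
}}

```text
t: 6.22
position: [416.9, -235.1, 54.2]
orientation: [[-0.806, 0.592, 0.001], [0.592, 0.806, -0.001], [-0.001, -0.0, -1.0]]
force: [0.3, 0.1, 4.7]
finger_gap: 39.9
finger_force: 20.0
```

Emit:
{"fn": "drive_tool", "kwargs": {
  "commands": [
    {"claw": 0,"linear": [0,0,0],"turn": -0.08},
    {"claw": 0,"linear": [0,0,0],"turn": -0.08},
    {"claw": 0,"linear": [0,0,0],"turn": -0.08},
    {"claw": 0,"linear": [0,0,0],"turn": -0.08},
    {"claw": 0,"linear": [0,0,0],"turn": -0.08},
    {"claw": 0,"linear": [0,0,0],"turn": -0.08},
    {"claw": 0,"linear": [0,0,0],"turn": -0.08},
    {"claw": 0,"linear": [0,0,0],"turn": -0.048}
  ]
}}

```text
t: 7.22
position: [416.9, -235.2, 54.2]
orientation: [[-1.0, 0.027, 0.001], [0.027, 1.0, -0.001], [-0.001, -0.001, -1.0]]
force: [-0.2, -1.5, 4.6]
finger_gap: 39.9
finger_force: 20.0
```

```bash
python3 - <<'E'
from h import *
s=state(); print(s['t'],np.round(s['position'],1),np.round(s['orientation'],3).tolist(),np.round(s['joints'],1),np.round(s['force'],1))
img,d,W=cloud('top'); np.savez('top2.npz',img=img,d=d,W=W)
cv2.imwrite('pics/top2.png',img[:,:,::-1])
E
```

```text
7.225 [ 416.9 -235.2   54.2] [[-1.0, 0.027, 0.001], [0.027, 1.0, -0.001], [-0.001, -0.001, -1.0]] [ -42.8   18.1  109.8    0.    52.1 -131.3] [-0.2 -1.5  4.6]
```

View pics/top2.png

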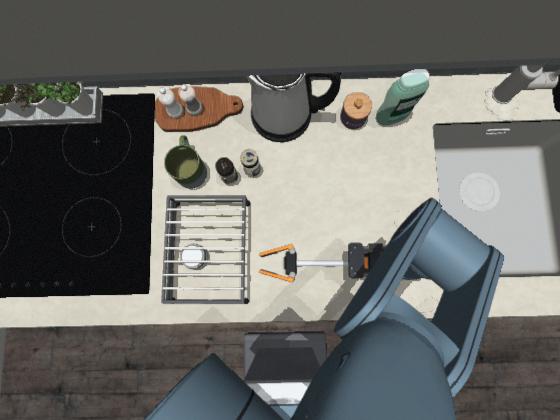

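The reacher now points at the rack: jaws closed at (275,263), tube along row 263, timer at row 257. Next I measure its true axis and the sideways offset to the timer.

```bash
cat > ax.py <<'E'
from h import *
z=np.load('top2.npz'); img,W=z['img'],z['W']; Z=W[...,2]
hsv=cv2.cvtColor(img,cv2.COLOR_RGB2HSV)
m=np.zeros(Z.shape,bool);m[250:275,300:340]=True;m&=(Z>15)
p=W[m];vx,vy,x0,y0=cv2.fitLine(p[:,:2].astype(np.float32),cv2.DIST_HUBER,0,.01,.01).ravel()
a=np.degrees(np.arctan2(vy,vx))%180;print('tube heading',a,x0,y0)
e=np.array([vx,vy])*np.sign(vy)
T=np.array([447.2,205.4]); o=np.array([x0,y0]); dl=T-o
print('timer along/lat(left+)',dl@e, e[0]*dl[1]-e[1]*dl[0])
for r in((240,259),(264,285)):
    k=np.zeros(Z.shape,bool);k[r[0]:r[1],255:295]=True;k&=(hsv[...,0]<16)&(hsv[...,1]>170)&(hsv[...,2]>90)&(Z>5)
    q=W[k][:,:2]-o; print('jaw lat/along range',(e[0]*q[:,1]-e[1]*q[:,0]).min().round(1),(e[0]*q[:,1]-e[1]*q[:,0]).max().round(1),(q@e).max().round(1), (W[k]).max(0))
k=np.zeros(Z.shape,bool);k[245:282,280:300]=True;k&=(Z>24)&(Z<38)&(hsv[...,2]<70);q=W[k][:,:2]-o;print('head',len(q),np.percentile(q@e,[2,98]),np.percentile(e[0]*q[:,1]-e[1]*q[:,0],[2,50,98]), 'palm y',np.percentile(W[k][:,1],98))
E
python3 ax.py
```

```text
tube heading 89.91065 424.14447 -94.17655
timer along/lat(left+) 299.61214592949426 -22.588362888562795
jaw lat/along range -38.5 -21.5 139.1 [462.73802241  44.88948483  31.90258741]
jaw lat/along range 14.4 39.6 142.0 [409.92055659  47.82227762  32.32270688]
head 202 [57.6953744  81.99036514] [-24.14989457  -0.34271668  22.97265684] palm y -12.183824597759719
```

Emit:
{"fn": "drive_tool", "kwargs": {
  "commands": [
    {"claw": 0,"linear": [-0.006,0,0],"turn": 0},
    {"claw": 0,"linear": [-0.006,0,0],"turn": 0},
    {"claw": 0,"linear": [-0.0055,0,0],"turn": 0},
    {"claw": 0.5,"linear": [0,0,0],"turn": 0},
    {"claw": 0.625,"linear": [0,0,0],"turn": 0},
    {"claw": 0.625,"linear": [0,0,0],"turn": 0},
    {"claw": 0.625,"linear": [0,0,0],"turn": 0}
  ]
}}

```text
t: 8.15
position: [433.7, -234.9, 53.4]
orientation: [[-1.0, 0.028, -0.001], [0.028, 1.0, 0.0], [0.001, 0.0, -1.0]]
force: [-0.6, 1.5, -0.3]
finger_gap: 57.7
finger_force: 4.3
```

Emit:
{"fn": "drive_tool", "kwargs": {
  "commands": [
    {"claw": 0.625,"linear": [0,0.006,0],"turn": 0},
    {"claw": 0.625,"linear": [0,0.012,0],"turn": 0},
    {"claw": 0.625,"linear": [0,0.012,0],"turn": 0},
    {"claw": 0.625,"linear": [0,0.006,0],"turn": 0},
    {"claw": 0.625,"linear": [0,0,0],"turn": 0}
  ]
}}

```text
t: 8.78
position: [434.8, -198.4, 53.6]
orientation: [[-1.0, 0.027, -0.0], [0.027, 1.0, 0.0], [0.0, 0.0, -1.0]]
force: [-0.3, 0.1, -3.2]
finger_gap: 58.2
finger_force: 5.1
```

```bash
python3 - <<'E'
from h import *
s=state(); print(s['t'],np.round(s['position'],1),np.round(s['force'],1),s['finger_gap'],s['finger_force'])
img,d,W=cloud('top'); np.savez('top3.npz',img=img,d=d,W=W)
cv2.imwrite('pics/top3.png',cv2.resize(img[180:320,150:400],None,fx=3,fy=3,interpolation=cv2.INTER_CUBIC)[:,:,::-1])
E
```

```text
8.775 [ 434.8 -198.4   53.6] [-0.3  0.1 -3.2] 58.15622952507589 5.090135559439659
```

View pics/top3.png

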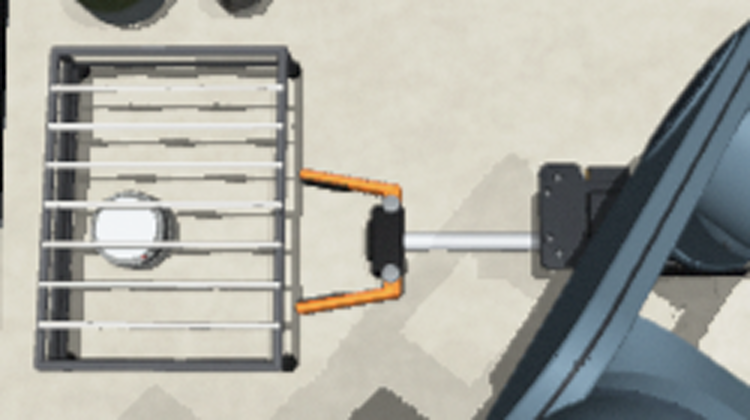

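The jaws are open just at the rack's front (tips at crop (300,175) and (300,310)), and the timer is at crop (132,230). I measure the lateral offset in metric terms before going in.

```bash
python3 - <<'E'
from h import *
z=np.load('top3.npz'); img,W=z['img'],z['W']; Z=W[...,2]
hsv=cv2.cvtColor(img,cv2.COLOR_RGB2HSV)
O=(hsv[...,0]<16)&(hsv[...,1]>170)&(hsv[...,2]>90)&(Z>20)&(Z<40)
for r in((232,248),(268,288)):
    k=np.zeros(Z.shape,bool);k[r[0]:r[1],245:286]=True;k&=O; q=W[k]
    for y in (25,40,55,70):
        j=abs(q[:,1]-y)<6; print(y,j.sum(),q[j,0].mean().round(1),end=' | ')
    print(q[:,1].max())
k=np.zeros(Z.shape,bool);k[247:275,270:288]=True;k&=(Z>24)&(Z<38)&(hsv[...,2]<70);q=W[k];print('head x',np.percentile(q[:,0],[2,50,98]),'y',np.percentile(q[:,1],[2,98]))
k=np.zeros(Z.shape,bool);k[235:275,172:215]=True;k&=(Z>47)&(Z<60);q=W[k][:,:2].astype(np.float32);print('timer',cv2.minEnclosingCircle(q),q.mean(0))
E
```

```text
25 5 476.8 | 40 2 481.9 | 55 4 485.3 | 70 3 488.4 | 70.80608078119384
25 6 385.9 | 40 8 384.8 | 55 9 384.0 | 70 7 381.3 | 73.28587562924778
head x [408.78823093 436.45897011 456.96268964] y [-8.20039762 16.08088072]
timer ((447.07867431640625, 205.971435546875), 29.220685958862305) [446.45288 204.97163]
```

Emit:
{"fn": "drive_tool", "kwargs": {
  "commands": [
    {"claw": 0.48,"linear": [0,0,0],"turn": 0},
    {"claw": 0.48,"linear": [0,0,0],"turn": 0},
    {"claw": 0.48,"linear": [-0.003,0,0],"turn": 0},
    {"claw": 0.48,"linear": [-0.003,0,0],"turn": 0},
    {"claw": 0.48,"linear": [-0.003,0,0],"turn": 0},
    {"claw": 0.48,"linear": [0,0,0],"turn": 0},
    {"claw": 0.62,"linear": [0,0,0],"turn": 0},
    {"claw": 0.62,"linear": [0,0,0],"turn": 0}
  ]
}}

```text
t: 9.82
position: [443.8, -199.4, 53.6]
orientation: [[-1.0, 0.028, -0.0], [0.028, 1.0, 0.0], [0.0, 0.0, -1.0]]
force: [-0.4, -0.4, -3.4]
finger_gap: 57.0
finger_force: 5.4
```

```bash
cat > lat.py <<'E'
from h import *
s=state(); print(s['t'],np.round(s['position'],1),np.round(s['force'],1),s['finger_gap'],s['finger_force'])
img,d,W=cloud('top'); np.savez('topn.npz',img=img,d=d,W=W); Z=W[...,2]
hsv=cv2.cvtColor(img,cv2.COLOR_RGB2HSV)
O=(hsv[...,0]<16)&(hsv[...,1]>170)&(hsv[...,2]>90)&(Z>20)&(Z<40);O[:225]=0;O[290:]=0;O[:,300:]=0
n,l,st,ce=cv2.connectedComponentsWithStats(O.astype(np.uint8))
for i in range(1,n):
    if st[i,4]>8: q=W[l==i]; print('jaw piece',st[i].tolist(),q.mean(0).round(1),q[:,:2].min(0).round(1),q[:,:2].max(0).round(1))
t=(Z>15)&(Z<36)&(hsv[...,1]<60)&(hsv[...,2]>110);t[:245]=0;t[275:]=0;t[:,:265]=0;t[:,345:]=0
q=W[t]; print('tube',len(q)); 
if len(q)>30:
    vx,vy,x0,y0=cv2.fitLine(q[:,:2].astype(np.float32),cv2.DIST_HUBER,0,.01,.01).ravel(); print(np.degrees(np.arctan2(vy,vx))%180,x0,y0)
k=(Z>47)&(Z<60);k[:235]=0;k[275:]=0;k[:,:172]=0;k[:,215:]=0;q=W[k][:,:2].astype(np.float32);print('timer',cv2.minEnclosingCircle(q),q.mean(0))
E
python3 lat.py
```

```text
9.825 [ 443.8 -199.4   53.6] [-0.4 -0.4 -3.4] 57.03985517317661 5.366205945611
jaw piece [267, 270, 16, 7, 24] [398.5  10.3  33.9] [395.3  -4.8] [408.3  30.9]
jaw piece [249, 276, 17, 3, 21] [392.9  54.4  34.9] [391.4  35.6] [395.5  73.1]
tube 282
87.25142 441.34103 -63.973793
timer ((447.3127136230469, 205.96017456054688), 29.375951766967773) [446.41916 205.31227]
```

```bash
python3 - <<'E'
from h import *
img=np.load('topn.npz')['img']; W=np.load('topn.npz')['W'];Z=W[...,2]
a,_=snapshot('side')
A=cv2.resize(img[210:300,150:350],None,fx=3.5,fy=3.5,interpolation=cv2.INTER_CUBIC);B=cv2.resize(a[150:260,210:400],None,fx=2.5,fy=2.5,interpolation=cv2.INTER_CUBIC)
B=cv2.copyMakeBorder(B,0,0,0,A.shape[1]-B.shape[1],cv2.BORDER_CONSTANT)
cv2.imwrite('pics/c4.png',np.vstack([A,B])[:,:,::-1])
for c in range(262,345,6):
    r=Z[238:285,c]; j=np.where(r>15)[0]; print(c,[(int(i)+238,round(float(r[i]),0)) for i in j[::3]])
E
```

```text
262 [(238, 25.0), (275, 37.0)]
268 [(238, 24.0), (274, 40.0)]
274 [(238, 31.0), (245, 31.0), (248, 34.0), (252, 33.0), (255, 33.0), (258, 36.0), (261, 33.0), (264, 35.0), (267, 25.0), (274, 38.0)]
280 [(238, 26.0), (241, 32.0), (244, 35.0), (247, 33.0), (250, 33.0), (253, 33.0), (256, 35.0), (259, 38.0), (262, 34.0), (265, 38.0), (268, 39.0), (271, 37.0), (274, 35.0)]
286 [(253, 28.0), (256, 28.0)]
292 [(253, 26.0), (256, 30.0)]
298 [(253, 27.0), (256, 29.0)]
304 [(253, 25.0), (256, 29.0)]
310 [(253, 28.0), (256, 30.0)]
316 [(253, 28.0), (256, 32.0)]
322 [(253, 29.0), (256, 29.0)]
328 [(253, 24.0), (256, 30.0)]
334 [(238, 178.0), (241, 179.0), (244, 182.0), (247, 179.0), (250, 178.0), (253, 180.0), (256, 180.0), (259, 181.0), (262, 181.0), (265, 150.0), (278, 479.0), (281, 502.0), (284, 525.0)]
340 [(238, 180.0), (241, 178.0), (244, 179.0), (247, 182.0), (250, 179.0), (253, 178.0), (256, 181.0), (259, 180.0), (262, 179.0), (266, 451.0), (269, 476.0), (272, 500.0), (275, 522.0), (278, 543.0), (281, 560.0), (284, 571.0)]
```

View pics/c4.png

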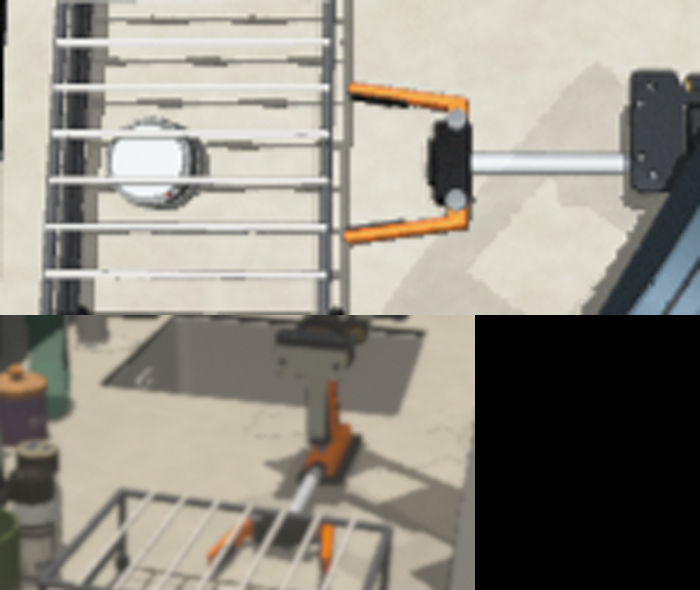

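The crop shows the jaws open at the rack's front, but the heights show the reacher rolled a few degrees and its weight on the hand. I release it so it sits flat, regrip lightly and measure again.

Emit:
{"fn": "drive_tool", "kwargs": {
  "commands": [
    {"claw": 0.72,"linear": [0,0,0],"turn": 0},
    {"claw": 0.72,"linear": [0,0,0],"turn": 0},
    {"claw": 0.72,"linear": [0,0,0],"turn": 0},
    {"claw": 0.615,"linear": [0,0,0],"turn": 0},
    {"claw": 0.615,"linear": [0,0,0],"turn": 0},
    {"claw": 0.615,"linear": [0,0,0],"turn": 0}
  ]
}}

```text
t: 10.68
position: [444.0, -199.9, 53.8]
orientation: [[-1.0, 0.028, 0.0], [0.028, 1.0, -0.001], [-0.0, -0.001, -1.0]]
force: [-0.5, -2.5, -0.5]
finger_gap: 57.2
finger_force: 6.3
```

```bash
sed -i 's/(hsv\[...,1\]>170)&(hsv\[...,2\]>90)/(hsv[...,1]>150)\&(hsv[...,2]>80)/; s/Z<40)/Z<48)/' lat.py; python3 lat.py
```

```text
10.675 [ 444.  -199.9   53.8] [-0.5 -2.5 -0.5] 57.22106703213162 6.318630427122116
jaw piece [250, 235, 19, 5, 25] [487.2  49.6  28.1] [483.5  27. ] [494.6  70.5]
jaw piece [277, 271, 7, 6, 13] [398.3  -2.6  27.2] [394.6  -7. ] [406.3   7.6]
jaw piece [249, 276, 19, 5, 36] [391.1  52.7  27.8] [386.8  31.5] [395.8  74.1]
tube 328
89.11371 436.31302 -62.62149
timer ((447.275634765625, 205.92140197753906), 29.320819854736328) [446.58725 205.27165]
```

Emit:
{"fn": "drive_tool", "kwargs": {
  "commands": [
    {"claw": 0.615,"linear": [0,0.005,0],"turn": 0},
    {"claw": 0.615,"linear": [-0.0004,0.01,0],"turn": 0},
    {"claw": 0.615,"linear": [-0.0004,0.01,0],"turn": 0},
    {"claw": 0.615,"linear": [-0.0004,0.01,0],"turn": 0},
    {"claw": 0.615,"linear": [-0.0004,0.01,0],"turn": 0},
    {"claw": 0.615,"linear": [-0.0004,0.01,0],"turn": 0},
    {"claw": 0.615,"linear": [-0.0004,0.01,0],"turn": 0},
    {"claw": 0.615,"linear": [0,0.005,0],"turn": 0}
  ]
}}

```text
t: 11.72
position: [448.4, -128.9, 53.8]
orientation: [[-1.0, 0.028, 0.0], [0.028, 1.0, -0.0], [-0.0, -0.0, -1.0]]
force: [0.3, -2.8, 1.6]
finger_gap: 57.5
finger_force: 6.9
```

```bash
python3 lat.py
```

```text
11.725 [ 448.4 -128.9   53.8] [ 0.3 -2.8  1.6] 57.51236337851025 6.862594485282898
jaw piece [226, 236, 16, 4, 29] [490.1 105.8  27.8] [485.8  92. ] [493.2 128.6]
jaw piece [245, 238, 7, 4, 15] [485.2  76.1  28.1] [479.7  67.9] [487.4  82.5]
jaw piece [245, 273, 7, 3, 13] [400.4  77.6  27.7] [398.8  69.6] [403.7  83.5]
jaw piece [220, 276, 21, 4, 32] [394.3 122.   28.3] [391.   95.2] [397.3 143.4]
tube 180
90.04761 440.7861 0.65386164
timer ((446.9822998046875, 205.77992248535156), 29.29930305480957) [446.5522  205.62161]
```

Emit:
{"fn": "drive_tool", "kwargs": {
  "commands": [
    {"claw": 0.615,"linear": [0,0.005,0],"turn": 0},
    {"claw": 0.615,"linear": [-0.0004,0.01,0],"turn": 0},
    {"claw": 0.615,"linear": [-0.0004,0.01,0],"turn": 0},
    {"claw": 0.615,"linear": [-0.0004,0.01,0],"turn": 0},
    {"claw": 0.615,"linear": [-0.0004,0.01,0],"turn": 0},
    {"claw": 0.615,"linear": [-0.0004,0.01,0],"turn": 0},
    {"claw": 0.615,"linear": [-0.0004,0.01,0],"turn": 0},
    {"claw": 0.615,"linear": [0,0.005,0],"turn": 0}
  ]
}}

```text
t: 12.78
position: [452.7, -58.8, 53.8]
orientation: [[-1.0, 0.027, 0.0], [0.027, 1.0, -0.0], [-0.0, -0.0, -1.0]]
force: [-0.6, -3.8, 4.8]
finger_gap: 57.5
finger_force: 7.4
```

Emit:
{"fn": "drive_tool", "kwargs": {
  "commands": [
    {"claw": 0.615,"linear": [0,0.005,0],"turn": 0},
    {"claw": 0.615,"linear": [0,0.003,0],"turn": 0},
    {"claw": 0.615,"linear": [0,0,0],"turn": 0}
  ]
}}

```text
t: 13.15
position: [452.9, -50.8, 53.7]
orientation: [[-1.0, 0.028, 0.0], [0.028, 1.0, 0.0], [-0.0, 0.0, -1.0]]
force: [1.6, -2.2, 5.4]
finger_gap: 57.5
finger_force: 6.5
```

```bash
python3 lat.py
```

```text
13.15 [452.9 -50.8  53.7] [ 1.6 -2.2  5.4] 57.52043877748197 6.525634601712227
jaw piece [200, 236, 19, 4, 34] [491.2 165.4  27.4] [486.8 148.3] [494.9 191.5]
jaw piece [220, 238, 3, 5, 9] [485.1 140.3  25.3] [479.9 139. ] [489.3 142.7]
jaw piece [288, 261, 10, 1, 10] [429.3 -30.2  27.7] [429.  -40.9] [429.7 -19.5]
jaw piece [220, 269, 2, 5, 9] [410.6 142.3  26.6] [405.3 141. ] [414.8 143.5]
jaw piece [208, 272, 8, 2, 9] [406.3 162.7  28.2] [405.6 155.5] [408.1 172.7]
jaw piece [187, 276, 17, 3, 31] [398.5 206.   27.7] [395.3 184. ] [400.2 221.9]
tube 0
timer ((447.3737487792969, 205.71958923339844), 29.33545684814453) [446.1652  204.89528]
```

Emit:
{"fn": "drive_tool", "kwargs": {
  "commands": [
    {"claw": 0.57,"linear": [0,0,0],"turn": 0},
    {"claw": 0.54,"linear": [0,0,0],"turn": 0},
    {"claw": 0.52,"linear": [0,0,0],"turn": 0},
    {"claw": 0.5,"linear": [0,0,0],"turn": 0},
    {"claw": 0.48,"linear": [0,0,0],"turn": 0},
    {"claw": 0.46,"linear": [0,0,0],"turn": 0}
  ],
  "force": 11
}}

```text
t: 13.95
position: [452.9, -51.4, 53.8]
orientation: [[-1.0, 0.028, 0.0], [0.028, 1.0, -0.0], [-0.0, -0.0, -1.0]]
force: [-0.3, -4.4, 6.1]
finger_gap: 48.2
finger_force: 11.0
```

Emit:
{"fn": "drive_tool", "kwargs": {
  "commands": [
    {"claw": 0.4,"linear": [0,0,0],"turn": 0},
    {"claw": 0.4,"linear": [0,0,0],"turn": 0}
  ],
  "force": 15
}}

```text
t: 14.2
position: [452.9, -51.3, 53.8]
orientation: [[-1.0, 0.027, 0.0], [0.027, 1.0, -0.0], [-0.0, -0.0, -1.0]]
force: [-1.0, -4.3, 6.3]
finger_gap: 47.4
finger_force: 15.0
```

Emit:
{"fn": "drive_tool", "kwargs": {
  "commands": [
    {"claw": 0.35,"linear": [0,0,0],"turn": 0},
    {"claw": 0.35,"linear": [0,0,0],"turn": 0},
    {"claw": 0.35,"linear": [0,0,0],"turn": 0},
    {"claw": 0.35,"linear": [0,0,0],"turn": 0}
  ],
  "force": 20
}}

```text
t: 14.7
position: [452.9, -51.4, 53.9]
orientation: [[-1.0, 0.027, 0.0], [0.027, 1.0, -0.001], [-0.0, -0.001, -1.0]]
force: [-1.2, -4.4, 6.1]
finger_gap: 47.1
finger_force: 20.0
```

```bash
python3 lat.py
```

```text
14.7 [452.9 -51.4  53.9] [-1.2 -4.4  6.1] 47.085391032590145 20.026682317256927
jaw piece [186, 239, 29, 4, 59] [484.2 196.8  28.2] [480.5 157.8] [488.4 226. ]
jaw piece [213, 238, 7, 4, 11] [487.4 150.5  28. ] [482.2 145.3] [489.7 159.6]
jaw piece [184, 269, 26, 4, 45] [412.8 205.   28.1] [409.  169.7] [417. 229.]
jaw piece [201, 273, 11, 1, 11] [406.2 176.7  27.7] [405.8 164.3] [406.6 189.5]
tube 0
timer ((448.4564514160156, 205.9943084716797), 29.420124053955078) [447.99063 205.63988]
```

Emit:
{"fn": "drive_tool", "kwargs": {
  "commands": [
    {"claw": 0.35,"linear": [0,-0.003,0],"turn": 0},
    {"claw": 0.35,"linear": [0,-0.007,0],"turn": 0},
    {"claw": 0.35,"linear": [0,-0.01,0],"turn": 0},
    {"claw": 0.35,"linear": [0,-0.01,0],"turn": 0},
    {"claw": 0.35,"linear": [0,-0.01,0],"turn": 0},
    {"claw": 0.35,"linear": [0,-0.01,0],"turn": 0},
    {"claw": 0.35,"linear": [0,-0.007,0],"turn": 0},
    {"claw": 0.35,"linear": [0,-0.003,0],"turn": 0}
  ]
}}

```text
t: 15.75
position: [450.8, -108.7, 53.8]
orientation: [[-1.0, 0.029, -0.001], [0.029, 1.0, 0.004], [0.001, 0.004, -1.0]]
force: [-0.1, 7.4, 10.8]
finger_gap: 47.0
finger_force: 20.0
```

```bash
cat > tm.py <<'E'
from h import *
s=state(); print(s['t'],np.round(s['position'],1),np.round(s['force'],1),s['finger_gap'],s['finger_force'])
img,d,W=cloud('top'); np.savez('topn.npz',img=img,d=d,W=W); Z=W[...,2];hsv=cv2.cvtColor(img,cv2.COLOR_RGB2HSV)
k=(Z>47)&(Z<60)&(abs(W[...,0]-447)<50)&(W[...,1]<240)&(W[...,1]>-60)
n,l,st,ce=cv2.connectedComponentsWithStats(cv2.morphologyEx(k.astype(np.uint8),cv2.MORPH_CLOSE,np.ones((3,3))))
for i in range(1,n):
    if st[i,4]>60: q=W[(l==i)&k]; print('timer',cv2.minEnclosingCircle(q[:,:2].astype(np.float32)),len(q))
E
python3 tm.py
```

```text
15.75 [ 450.8 -108.7   53.8] [-0.1  7.4 10.8] 46.96478612270724 20.041642785072327
timer ((448.64373779296875, 149.23390197753906), 29.439680099487305) 373
```

Emit:
{"fn": "drive_tool", "kwargs": {
  "commands": [
    {"claw": 0.35,"linear": [0,-0.004,0],"turn": 0},
    {"claw": 0.35,"linear": [0,-0.01,0],"turn": 0},
    {"claw": 0.35,"linear": [0,-0.01,0],"turn": 0},
    {"claw": 0.35,"linear": [0,-0.01,0],"turn": 0},
    {"claw": 0.35,"linear": [0,-0.01,0],"turn": 0},
    {"claw": 0.35,"linear": [0,-0.01,0],"turn": 0},
    {"claw": 0.35,"linear": [0,-0.01,0],"turn": 0},
    {"claw": 0.35,"linear": [0,-0.01,0],"turn": 0}
  ]
}}

```text
t: 16.8
position: [448.9, -182.3, 53.8]
orientation: [[-1.0, 0.029, -0.001], [0.029, 1.0, 0.005], [0.001, 0.005, -1.0]]
force: [-0.1, 8.2, 12.1]
finger_gap: 46.8
finger_force: 20.0
```

Emit:
{"fn": "drive_tool", "kwargs": {
  "commands": [
    {"claw": 0.35,"linear": [0,-0.01,0],"turn": 0},
    {"claw": 0.35,"linear": [0,-0.01,0],"turn": 0},
    {"claw": 0.35,"linear": [0,-0.01,0],"turn": 0},
    {"claw": 0.35,"linear": [0,-0.01,0],"turn": 0},
    {"claw": 0.35,"linear": [0,-0.01,0],"turn": 0},
    {"claw": 0.35,"linear": [0,-0.01,0],"turn": 0},
    {"claw": 0.35,"linear": [0,-0.007,0],"turn": 0},
    {"claw": 0.35,"linear": [0,-0.004,0],"turn": 0}
  ]
}}

```text
t: 17.8
position: [447.1, -253.1, 53.8]
orientation: [[-1.0, 0.029, -0.001], [0.029, 1.0, 0.005], [0.001, 0.005, -1.0]]
force: [0.2, 8.5, 12.8]
finger_gap: 46.8
finger_force: 20.1
```

Emit:
{"fn": "drive_tool", "kwargs": {
  "commands": [
    {"claw": 0.35,"linear": [0,0,0],"turn": 0},
    {"claw": 0.35,"linear": [0,0,0],"turn": 0}
  ]
}}

```text
t: 18.05
position: [447.1, -253.5, 53.8]
orientation: [[-1.0, 0.029, -0.0], [0.028, 1.0, 0.004], [0.001, 0.004, -1.0]]
force: [-0.5, 5.3, 11.4]
finger_gap: 47.0
finger_force: 20.0
```

```bash
python3 tm.py
```

```text
18.05 [ 447.1 -253.5   53.8] [-0.5  5.3 11.4] 47.0065191780214 20.041114389896393
timer ((445.0753173828125, 4.41319465637207), 28.9733943939209) 444
```

The timer is at rack x ≈ -167 mm and still held. I open slowly, then let go and lift away.

Emit:
{"fn": "drive_tool", "kwargs": {
  "commands": [
    {"claw": 0.52,"linear": [0,0,0],"turn": 0},
    {"claw": 0.56,"linear": [0,0,0],"turn": 0},
    {"claw": 0.6,"linear": [0,0,0],"turn": 0},
    {"claw": 0.64,"linear": [0,0,0],"turn": 0},
    {"claw": 0.7,"linear": [0,0,0],"turn": 0},
    {"claw": 0.85,"linear": [0,0,0],"turn": 0},
    {"claw": 1,"linear": [0,0,0],"turn": 0},
    {"claw": 1,"linear": [0,0,0],"turn": 0}
  ]
}}

```text
t: 19.1
position: [447.0, -256.6, 53.5]
orientation: [[-1.0, 0.028, -0.0], [0.028, 1.0, 0.0], [0.0, 0.0, -1.0]]
force: [-0.4, 0.5, 0.5]
finger_gap: 90.1
finger_force: 0.0
```

Emit:
{"fn": "drive_tool", "kwargs": {
  "commands": [
    {"claw": 1,"linear": [0,0,0],"turn": 0},
    {"claw": 1,"linear": [0,0,-0.01],"turn": 0},
    {"claw": 1,"linear": [0,0,-0.02],"turn": 0},
    {"claw": 1,"linear": [0,0,-0.03],"turn": 0},
    {"claw": 1,"linear": [0,0,-0.03],"turn": 0},
    {"claw": 1,"linear": [0,0,-0.03],"turn": 0},
    {"claw": 1,"linear": [0,0,-0.02],"turn": 0},
    {"claw": 1,"linear": [0,0,0],"turn": 0}
  ]
}}

```text
t: 20.1
position: [448.0, -257.4, 195.8]
orientation: [[-1.0, 0.028, 0.003], [0.028, 1.0, -0.003], [-0.003, -0.003, -1.0]]
force: [0.4, 0.2, -0.6]
finger_gap: 93.2
finger_force: 0.0
```

```bash
python3 tm.py; python3 lat.py | grep -v timer; python3 - <<'E'
from h import *
i=np.load('topn.npz')['img']; a,_=snapshot('side')
A=cv2.resize(i[140:320,150:420],None,fx=2,fy=2);B=cv2.resize(a[150:310,180:420],(540,360))[:230]
cv2.imwrite('pics/end.png',np.vstack([A,B])[:,:,::-1])
E
```

```text
20.1 [ 448.  -257.4  195.8] [ 0.4  0.2 -0.6] 93.17148148074887 0.0
timer ((444.3406677246094, 4.577256202697754), 29.436853408813477) 443
20.15 [ 447.3 -256.8  194.4] [ 0.6  0.7 -0.3] 93.10855039711164 0.0
jaw piece [273, 232, 21, 6, 43] [492.8  -9.6  28. ] [486.4 -33.5] [500.3  14.6]
jaw piece [288, 273, 12, 4, 33] [397.6 -31.6  28. ] [394.  -44.7] [400.9 -18.5]
jaw piece [273, 275, 14, 5, 30] [392.7   2.2  27.9] [388.  -13.8] [397.   17.3]
tube 285
95.42797 438.954 -104.78724lat.py:13: RuntimeWarning: Mean of empty slice.
  k=(Z>47)&(Z<60);k[:235]=0;k[275:]=0;k[:,:172]=0;k[:,215:]=0;q=W[k][:,:2].astype(np.float32);print('timer',cv2.minEnclosingCircle(q),q.mean(0))
  ret = um.true_divide(
```

View pics/end.png

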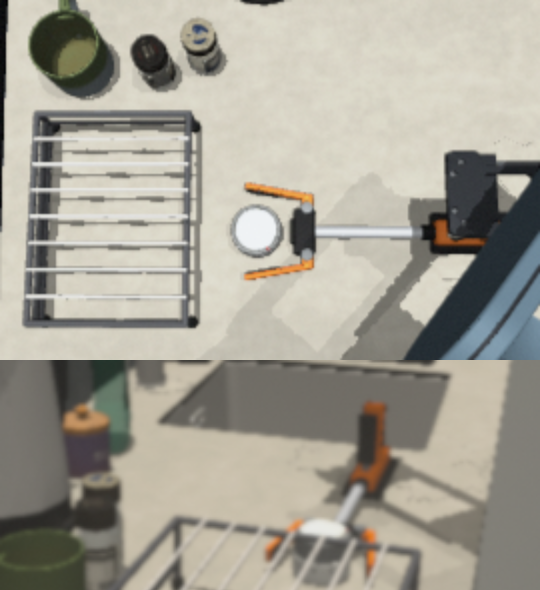

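The picture shows the timer upright at crop (257,230), clear in front of the rack. The jaws are open on both sides without touching it, the reacher stands flat on its foot, and the jars and mug are where they were. I hand the job in.

```bash
python3 -c "
from station import finish_job
print(finish_job())"
```

```text
the job is handed in; nothing more can be done
None
```

The job is handed in at about 20 s, with no verdict returned: the timer stands upright about 45 mm clear of the rack's front, the jaws are open and not touching it, the reacher is on its foot, and the jars and mug look unmoved.

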